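# Lay the long lab clamp in its rest, lifted at its balance point

### The job

Put the long boss-head clamp away on the white two-notch rest. It is lopsided, so take it by the bare rod close to its balance point, raise it about 5 cm for a trial lift and hold it still there for a second to see that it hangs level, then carry it over level and lower it until the rod lies in both notches with the balance point midway between them (either way round), letting go only once it lies there. Leave the short clamp where it is.

Things in the scene. Friction and masses are not known exactly. Their poses are not given: they have to be found in the camera images.
- long_clamp: Longer of two bare-metal lab clamps, 307 mm, 0.34-0.56 kg, lying flat. At -x, roughly towards the robot, a heavy boss block 40 x 40 mm, 50 tall (wing screw on top to 69); then along +x a bare round rod, 12 dia x 200, its centre 32 above the underside; at +x a lighter two-prong jaw 67 long, 55 wide, 46 tall. Origin: underside, below the balance point, 75 mm along the rod from the boss's face. z up.
- long_balance (a point): The long clamp's balance point, on the rod's centre line, 75 mm from the boss's inner face (38 mm from the clamp's mid-length, towards the boss), 32 mm above the underside.
- short_clamp: The other clamp, of the same shape but only 207 mm long overall (bare rod 100 mm). To be left alone. Origin on its underside, 60 mm along +x from the boss's centre; +x from boss to jaw, z up.
- rest: White plastic rest fixed to the bench: base 120 x 80 x 8 mm, two V-notched posts 8 thick, 45 mm either side of centre along its x. Origin: centre of the underside; x runs through both notches, z up. Each 60 degree V opens upward from its apex at 45 mm to tips 84 mm above the bench, 44 apart. A 12 mm rod lying in both has its centre about 57 mm above the bench.
Mind the look-alikes: they are no part of the job. What is shaped like the rest but blue is not meant.

How it is judged:
On the way, in this order (a step that is already met when the one before it is completed fails the run):
1. trial lift: the long clamp, gripped within 25 mm of its balance point, is held still and level (within 10 degrees), 2 to 10 cm off the bench, for half a second (height (world z) of long_balance between 0.052 and 0.132 m and angle between long_clamp's own z axis and vertical below 0.175 rad and linear speed of long_clamp below 0.04 m/s and x of the grasp point in the frame of long_clamp between -0.025 and 0.025 m and contact force between the fingers and long_clamp above 1 N), for 0.5 s.
2. still in the gripper, the long clamp's rod lies in both notches (x of long_balance in the frame of rest between -0.02 and 0.02 m and y of long_balance in the frame of rest between -0.012 and 0.012 m and z of long_balance in the frame of rest below 0.069 m and angle between the x axis of long_clamp and the x axis of rest, either way round below 0.175 rad and contact force between the fingers and long_clamp above 1 N), for 0.1 s.
At the end, for the whole second after the job is handed in: The long clamp lies released and still, rod in both notches: balance point within 20 mm of the rest's middle lengthways and 12 mm across, rod centre 47 to 67 mm up, in line within 10 degrees (either way round); the short clamp is within 30 mm of its start (x of long_balance in the frame of rest between -0.02 and 0.02 m and y of long_balance in the frame of rest between -0.012 and 0.012 m and z of long_balance in the frame of rest between 0.047 and 0.067 m and angle between the x axis of long_clamp and the x axis of rest, either way round below 0.175 rad and linear speed of long_clamp below 0.03 m/s and distance of short_clamp from where it was at the start of the episode below 0.03 m); the robot touches nothing.
It fails at once if the long clamp's rod tips more than 20 degrees out of level (angle between long_clamp's own x axis and vertical below 1.22 rad or angle between long_clamp's own x axis and vertical above 1.92 rad).
It fails at once if the short clamp is moved more than 30 mm (distance of short_clamp from where it was at the start of the episode above 0.03 m).
It also fails if it takes over 48 s, if anything falls off the work surface, if the arm or the gripper's body presses on something with over 40 N, if the wrist force passes 120 N, or if a joint passes its speed limit or range.

### The arm

A 6-joint arm with a two-finger parallel gripper is mounted at the origin on the work surface. World frame = base frame: x ahead of the robot, y to its left, z up, the work surface at z = 0. Lengths are in m, angles in rad, forces in N, time in s.
With the tool pointing down it reaches from about 0.25 to 0.725 m from the base axis. Payload 9.7 kg.
Tool frame: the origin (TCP) lies on the centre line of the jaws, within the pads' length; the fingertips stand env.tip_extent ahead of it and the grasp point (between the pads) lies 2 mm behind it (env.tip_extent is the distance from the TCP to the fingertips, in m); z points along the fingers, y is the line along which they close (so a half turn about z gives the same grasp; the last joint's range is limited). The gripper opens to 85 mm and grips with 20 to 120 N. Pads are 22 mm wide; open, the fingers measure 114 mm over their backs; the gripper's body (76 mm by 85 mm) begins 54 mm behind the grasp point. The pads swing forward as they close: fully open they stand 13 mm farther back than shut.
Start: joints at [1.203, 0.087, 0.176, 1.66, 0, 1.571], TCP at [0.198, 0.513, 0.248] pointing down, gripper open.
Joint ranges: [-3.13, 3.13], [-0.85, 1.81], [-1.15, 1.24], [-2.2, 2.28], [-1.44, 1.52], [-3.14, 3.14]. Speed limits (rad/s): [2.22, 2.22, 2.57, 3.14, 3.14, 3.14].

### API

Orientations are given as [roll, pitch, yaw] about the fixed x, y, z axes, in that order (R = Rz(yaw) Ry(pitch) Rx(roll)).
In Python, from station import env gives the robot as it stands.
- The arm moves only by the tool carry_out, never from a script. Its argument "moves" is a list of rows, each a list of 7 numbers: the turn, a rotation vector about the tool's x, y, z in units of 90 degrees (1.0 is 90 degrees), then the shift along the tool's x, y, z in units of 800 mm (1.0 is 800 mm), then the gripper command: -1 is shut, 1 is fully open, values between are in proportion. In form: [[ax, ay, az, tx, ty, tz, gripper], ...]. A call has exactly 5 rows; each row shifts and turns the commanded pose from where the row before left it, along the tool's axes as they then stand; what a row does not reach is not made up. A row lasts 1/10 s, in which the tool goes at most 50 mm and 8.59 degrees, less where a joint would pass 70% of its speed; a pose out of reach is approached as far as the arm can. A call with a number of a shift or a turn outside -1 to 1 is refused whole. A call with a gripper value outside its range is refused whole. The fingers move at their own pace and stop on an object; the grip force is fixed at half the most. Time passes only in rows, so rows that do not move let the fingers close, or fill a call up. It gives the time, the measured TCP pose, the force, the opening and the grip force at its end, in the units of the state.
- env.get_state(): the state, without advancing time (a new reading comes with each control period).
- env.capture(name): name is "scene" or "top" or "wrist"; returns the picture (480x640x3 uint8, blue, green, red); there is no depth.
- env.calibration(name): a dict with "fx", "fy", "cx", "cy" (pixels), "k1" (the pictures are not rectified: a ray, as slopes to the right and down, at radius r is drawn at 1 + k1 r^2 times it, then the intrinsics apply), "cam_to_world" (4x4, takes a point from camera to world coordinates); the wrist camera has in their place "tool_from_camera" (4x4, takes a point from camera to tool coordinates, whose origin is the TCP and whose axes are the flange's). Camera axes: x right, y down, z forward; pixel columns grow to the right and rows downward; lengths in m; the calibration is good to about 2 mm. A picture is of the moment at which its call begins: read the wrist's pose just before it. calibration takes no time and is no camera call.
- env.close_job(): hands the job in; it is judged then, once.
The state is a dict: "t": time; "qpos": joint angles; "qd": joint speeds; "joint_efforts": joint torques, N m; "tool_pos": TCP position; "ee_rot": TCP orientation; "ft_force": force on the tool from outside, world axes, zero at the start; "ft_torque": the same for the moment, N m; "gripper_width": finger opening in m; "finger_force": force on a finger pad.
Only numpy, scipy, OpenCV 4.12 (cv2) and the standard library are available. Lean on these libraries where they do the work, as an engineer would, in place of code of your own. Each camera call takes 0.05 s, during which the arm holds its last target. There are 200 camera calls.

## Working session

There is one attempt and no reset: what is moved stays moved. The work goes in short steps, Python scripts to look and compute and a tool call to move; the robot and the scene stay as the last step left them, time stands still between calls to the robot, and variables do not carry over. Pictures are saved under pics/ and viewed, at most 10 in all, crops included, and the job is handed in when it is done.

Besides the shell and the picture viewer there is one more tool, called after "Emit:" as name(argument=value, ...) on one line, values as JSON. carry_out: Moves the arm, as the interface text tells. Its arguments: {"type":"object","properties":{"moves":{"type":"array","items":{"type":"array","items":{"type":"number","minimum":-1,"maximum":1}}}},"required":["moves"]}

```bash
mkdir -p pics; ls; python3 - <<'E'
from station import env
import cv2,numpy as np
for n in("scene","top"):
    cv2.imwrite(f"pics/{n}0.png",env.capture(n)); c=env.calibration(n); print({k:(np.round(v,3).tolist()) for k,v in c.items()})
print(env.calibration("wrist")); print(env.tip_extent); print(env.get_state())
E
```

```text
pics
{'fx': 525.553, 'fy': 525.553, 'cx': 317.831, 'cy': 246.812, 'k1': -0.126, 'cam_to_world': [[-0.253, 0.746, -0.616, 1.196], [0.967, 0.207, -0.147, 0.109], [0.018, -0.633, -0.774, 0.981], [0.0, 0.0, 0.0, 1.0]]}
{'fx': 499.231, 'fy': 499.231, 'cx': 315.19, 'cy': 242.888, 'k1': -0.016, 'cam_to_world': [[-0.006, -0.992, 0.123, 0.364], [-1.0, 0.006, -0.001, -0.044], [0.0, -0.123, -0.992, 0.975], [0.0, 0.0, 0.0, 1.0]]}
{'fx': 353.80666248905106, 'fy': 353.80666248905106, 'cx': 319.80924298255593, 'cy': 242.56353544148163, 'k1': -0.005307511122872777, 'tool_from_camera': array([[ 6.43371825e-04, -9.47912696e-01, -3.18529600e-01,
         8.26639493e-02],
       [ 9.99999685e-01,  4.61807173e-04,  6.45524748e-04,
        -1.15661616e-04],
       [-4.64801850e-04, -3.18529915e-01,  9.47912695e-01,
        -1.25959414e-01],
       [ 0.00000000e+00,  0.00000000e+00,  0.00000000e+00,
         1.00000000e+00]])}
0.017
{'t': 0.1, 'qpos': array([1.20299759e+00, 8.73865234e-02, 1.75227171e-01, 1.65981236e+00,
       3.06576622e-05, 1.57080841e+00]), 'qd': array([ 0.0006193 , -0.00055204,  0.00196564, -0.00051051,  0.00014436,
        0.00078374]), 'joint_efforts': array([ 1.39576423e-03, -5.21562052e+01,  4.65655088e+01,  1.60846504e-02,
        8.27142344e-05,  1.86234303e-05]), 'tool_pos': array([0.19768418, 0.51304464, 0.24767124]), 'ee_rot': array([-3.14041726e+00, -3.06434364e-05,  2.77378179e+00]), 'ft_force': array([ 0.59075909,  0.73082334, -0.02955429]), 'ft_torque': array([-0.01127878,  0.0164858 ,  0.02761262]), 'finger_force': 0.0, 'gripper_width': 0.08511341944855806}
```

View pics/top0.png

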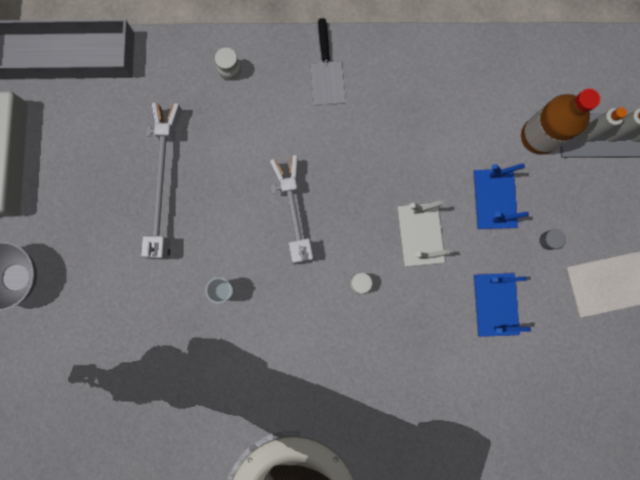

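View pics/scene0.png

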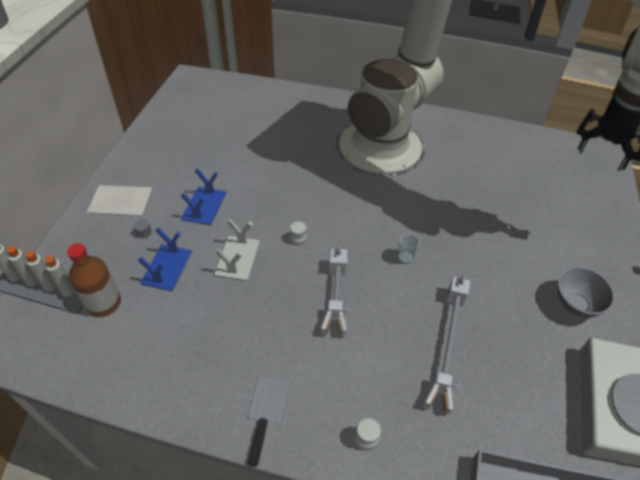

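Top view candidates: the long clamp has its boss at (153,247) and jaw at (163,110). The short clamp has its boss at (301,250) and jaw at (288,185). The white rest is at (421,235), with blue look-alike rests at (496,198) and (497,304). By the description I choose the long clamp (about twice the short one's rod) and the white rest, and check both in a close crop.

```bash
cat > h.py <<'E'
import cv2,numpy as np
from station import env
def ray(cal,px,T=None):
    u=np.array([(px[0]-cal["cx"])/cal["fx"],(px[1]-cal["cy"])/cal["fy"]]); s=u.copy()
    for _ in range(20): s=u/(1+cal["k1"]*(s@s))
    T=cal["cam_to_world"] if T is None else T
    return T[:3,3],T[:3,:3]@np.r_[s,1]
def onz(cal,px,z,T=None):
    o,d=ray(cal,px,T); return o+d*(z-o[2])/d[2]
def wristT(cal,st):
    from scipy.spatial.transform import Rotation as R
    T=np.eye(4); T[:3,:3]=R.from_euler("xyz",st["ee_rot"]).as_matrix(); T[:3,3]=st["tool_pos"]
    return T@cal["tool_from_camera"]
E
python3 - <<'E'
from h import *
im=cv2.imread("pics/top0.png"); cal=env.calibration("top")
a=cv2.resize(im[90:270,130:200],None,fx=3.2,fy=3.2,interpolation=2); b=cv2.resize(im[190:280,385:465],None,fx=6,fy=6,interpolation=2)
H=max(a.shape[0],b.shape[0]); p=lambda x:cv2.copyMakeBorder(x,0,H-x.shape[0],0,6,0)
cv2.imwrite("pics/crop1.png",np.hstack([p(a),p(b)]))
g=im.astype(int).mean(2)
for r in range(135,235,8): print(r,g[r,150:172].astype(int))
print("base pts",[onz(cal,p,.05)[:2].round(3) for p in((153,247),)],onz(cal,(162,129),.04))
hsv=cv2.cvtColor(im,cv2.COLOR_BGR2HSV)
m=((hsv[...,1]<40)&(hsv[...,2]>165)).astype(np.uint8)
n,l,s,c=cv2.connectedComponentsWithStats(m)
for i in range(1,n):
    if s[i,4]>80: print(s[i],c[i].round(1))
E
```

```text
135 [106 111 121 125 126 116 103  97  98 101 108 113 114 111 108 105 105 102
  86  70  62  62]
143 [124 125 126 126 127 126 127 127 127 127 134 134 127 111  88  81 108 121
 123 124 123 122]
151 [126 127 124 122 122 122 124 126 128 133 135 131 119  97  78  92 117 123
 126 127 126 125]
159 [121 123 126 125 124 123 123 123 127 134 135 126 107  84  83 113 121 122
 123 124 124 117]
167 [122 124 126 126 127 125 123 123 133 137 130 115  93  76  97 118 124 125
 124 124 117 102]
175 [122 124 123 122 121 123 124 128 135 134 123 103  81  86 115 125 125 128
 126 124 112  84]
183 [122 122 124 124 123 123 124 134 137 128 112  89  80 106 121 122 122 123
 121 121 115  86]
191 [125 125 126 125 123 124 132 137 134 121  99  78  88 116 122 123 127 125
 123 111  84  69]
199 [126 125 123 124 124 127 135 138 127 108  85  83 113 122 125 127 124 122
 113  83  69  67]
207 [126 125 123 119 121 134 139 133 117  96  78  95 116 123 125 124 126 126
 117  86  71  70]
215 [126 123 123 126 130 137 138 125 104  81  88 116 123 123 123 126 124 115
  84  69  68  70]
223 [124 124 123 124 136 139 131 113  91  80 101 120 125 126 125 125 124 114
  85  70  68  69]
231 [124 124 125 134 140 138 122  99  79  86 114 122 124 125 124 122 112  85
  69  69  70  69]
base pts [array([0.473, 0.258])] [0.70540281 0.25211261 0.04      ]
[216  49  19  18 280] [225.1  57.4]
[  0  94   8 106 481] [  2.3 132. ]
[152 103  16  31 190] [159.  123.7]
[271 156  25  34 279] [286.  175.9]
[ 398  204   46   62 1870] [419.  234.9]
[142 237  20  20 229] [150.9 244.3]
[289 240  23  21 263] [298.6 249.1]
[ 568  254   72   62 3352] [606.4 283.9]
[352 274  19  19 271] [361.  282.6]
[234 442  66  38 966] [262.2 459.9]
```

View pics/crop1.png

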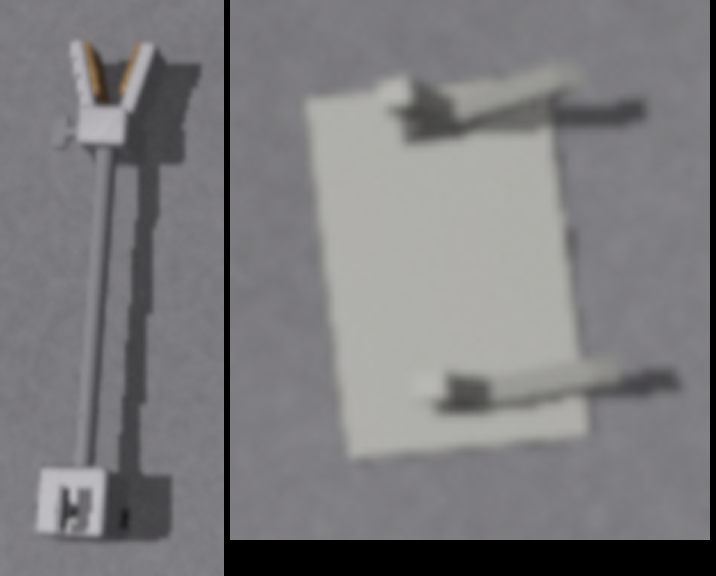

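The left crop shows the long clamp: square boss at the bottom, inner face at about row 236.6, long thin rod, and two-prong jaw at the top starting at about row 136. The right crop shows the white rest, with base corners near (397.5,206.7), (438.3,202.5), (444.5,262.5) and (405,266.2) and the two V posts near its short ends.

```bash
python3 - <<'E'
from h import *
cal=env.calibration("top")
a=onz(cal,(156.4,231),.032);b=onz(cal,(162.9,143),.032); d=(b-a)/np.linalg.norm(b-a)
f=onz(cal,(154.2,236.6),.05); j=onz(cal,(162,136),.046)
print("a,b",a.round(4),b.round(4),"yaw",np.degrees(np.arctan2(d[1],d[0])))
print("face along",(f-a)@d,(j-a)@d,"rod len",(j-f)@d)
P=a+d*((f-a)@d+.075); print("balance",P.round(4))
P2=a+d*((j-a)@d-.125); print("from jaw",P2.round(4))
C=[onz(cal,p,.008)[:2] for p in((397.5,206.7),(438.3,202.5),(444.5,262.5),(405,266.2))]
C=np.array(C);print(C.round(4),[round(np.linalg.norm(C[i]-C[i-1]),4) for i in range(4)],"ctr",C.mean(0).round(4))
for u,v in((3,0),(2,1)): e=C[v]-C[u]; print(np.degrees(np.arctan2(e[1],e[0])))
s=env.get_state(); print(np.hypot(*P[:2]),np.hypot(*C.mean(0)))
E
```

```text
a,b [0.5059 0.2587 0.032 ] [0.6799 0.2519 0.032 ] yaw -2.241976420150198
face along -0.013193304656828187 0.1834439850394119 rod len 0.1966372896962401
balance [0.5677 0.2563 0.032 ]
from jaw [0.5643 0.2564 0.032 ]
[[ 0.555  -0.2074]
 [ 0.563  -0.2882]
 [ 0.4442 -0.296 ]
 [ 0.4375 -0.2188]] [np.float64(0.1181), np.float64(0.0812), np.float64(0.1191), np.float64(0.0774)] ctr [ 0.4999 -0.2526]
5.5664175645132055
3.7163890205085575
0.6228784015495431 0.5601063937613202
```

Emit:
carry_out(moves=[[0,0,-0.07,0,0,0,1],[0,0,-0.07,0,0,0,1],[0,0,-0.069,0,0,0,1],[0,0,0,-0.0473,-0.0303,0,1],[0,0,0,-0.0473,-0.0303,0,1]])

```text
t: 0.6
tool_pos: [0.2715, 0.4615, 0.2477]
ee_rot: [-3.141, -0.0, 3.105]
ft_force: [0.5, 1.1, -0.9]
gripper_width: 0.0856
finger_force: 0.0
```

Emit:
carry_out(moves=[[0,0,0,-0.0473,-0.0303,0,1],[0,0,0,-0.0473,-0.0303,0,1],[0,0,0,-0.0473,-0.0303,0,1],[0,0,0,-0.0473,-0.0303,0,1],[0,0,0,-0.0473,-0.0303,0,1]])

```text
t: 1.1
tool_pos: [0.457, 0.3318, 0.248]
ee_rot: [-3.141, -0.0, 3.102]
ft_force: [0.6, 1.0, 0.1]
gripper_width: 0.0857
finger_force: 0.0
```

Emit:
carry_out(moves=[[0,0,0,-0.0473,-0.0303,0.03,1],[0,0,0,-0.0473,-0.0303,0.03,1],[0,0,0,-0.0473,-0.0303,0.03,1],[0,0,0,0,0,0.02,1],[0,0,0,0,0,0,1]])

```text
t: 1.6
tool_pos: [0.5638, 0.2559, 0.1581]
ee_rot: [-3.139, -0.005, 3.1]
ft_force: [-0.2, -0.3, -0.6]
gripper_width: 0.0853
finger_force: 0.0
```

```bash
python3 - <<'E'
from h import *
s=env.get_state(); im=env.capture("wrist"); cv2.imwrite("pics/w1.png",im)
np.savez("w1.npz",**{k:s[k] for k in("tool_pos","ee_rot")}); print(s["tool_pos"],s["ee_rot"],s["t"],s["qpos"].round(2))
E
```

```text
[0.56378872 0.25594501 0.15809259] [-3.13914745 -0.00507229  3.09997128] 1.6 [0.43 0.24 0.18 1.51 0.   0.47]
```

View pics/w1.png

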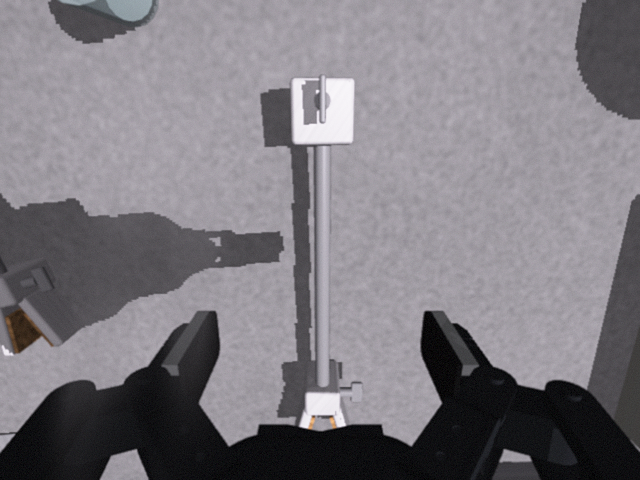

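The wrist view shows the long clamp straight between the open fingers: boss at (323,110) with its inner face at row ~144, rod on column ~322.5, and the jaw at about row 390.

```bash
python3 - <<'E'
from h import *
s=np.load("w1.npz"); cal=env.calibration("wrist"); T=wristT(cal,s); g=cv2.imread("pics/w1.png").astype(int).mean(2)
for r in(160,350): print(g[r,308:338].astype(int))
print(g[136:156,323].astype(int), g[136:152,345].astype(int))
a=onz(cal,(322.3,160),.032,T);b=onz(cal,(322.5,350),.032,T);d=(b-a)/np.linalg.norm(b-a)
f=onz(cal,(323,144.5),.05,T); P=a+d*((f-a)@d+.075); print(P.round(4),np.degrees(np.arctan2(d[1],d[0])),T[:3,3])
for p in ((323,388),(323,392)): print("jaw",(onz(cal,p,.046,T)-f)@d)
E
```

```text
[139 158 163 160 159 129  86  88 111 135 147 160 166 169 182 202 206 196
 186 178 175 162 146 149 160 160 164 161 164 161]
[ 76  78 102 146 163 164 135  94  85 110 132 151 162 171 174 179 180 182
 177 174 160 154 166 172 170 168 165 164 162 161]
[241 242 240 241 239 233 217 181 115 112 191 210 205 204 205 202 207 203
 203 203] [240 241 241 243 242 233 205 167 112 144 162 160 160 156 158 161]
[0.5683 0.2577 0.032 ] -2.1587404269816473 [0.48186979 0.25986429 0.28446643]
jaw 0.19333679184250668
jaw 0.1973711978956242
```

Emit:
carry_out(moves=[[0,0,0,-0.004,0.0015,0.03,1],[0,0,0,0,0,0.04,1],[0,0,0,0,0,0.04,1],[0,0,0,0,0,0.03,1],[0,0,0,0,0,0.02,1]])

```text
t: 2.15
tool_pos: [0.5667, 0.2594, 0.0332]
ee_rot: [-3.142, -0.0, 3.104]
ft_force: [-0.0, 0.1, 0.6]
gripper_width: 0.0854
finger_force: 0.0
```

Emit:
carry_out(moves=[[0,0,0,0,0,0,1],[0,0,0,0,0,0,1],[0,0,0,0,0,0,-1],[0,0,0,0,0,0,-1],[0,0,0,0,0,0,-1]])

```text
t: 2.65
tool_pos: [0.5679, 0.2588, 0.0346]
ee_rot: [3.141, 0.001, 3.102]
ft_force: [0.2, -0.5, -0.3]
gripper_width: 0.0437
finger_force: 0.0
```

Emit:
carry_out(moves=[[0,0,0,0,0,0,-1],[0,0,0,0,0,0,-1],[0,0,0,0,0,0,-1],[0,0,0,0,0,0,-1],[0,0,0,0,0,0,-1]])

```text
t: 3.15
tool_pos: [0.5676, 0.2583, 0.0339]
ee_rot: [-3.141, 0.0, 3.102]
ft_force: [-0.8, -4.0, 5.5]
gripper_width: 0.0094
finger_force: 58.6
```

Emit:
carry_out(moves=[[0,0,0,0,0,-0.006,-1],[0,0,0,0,0,-0.012,-1],[0,0,0,0,0,-0.018,-1],[0,0,0,0,0,-0.018,-1],[0,0,0,0,0,-0.008,-1]])

```text
t: 3.65
tool_pos: [0.5683, 0.259, 0.0859]
ee_rot: [3.14, 0.003, 3.102]
ft_force: [-0.2, 0.0, -4.8]
gripper_width: 0.0097
finger_force: 58.6
```

Emit:
carry_out(moves=[[0,0,0,0,0,0,-1],[0,0,0,0,0,0,-1],[0,0,0,0,0,0,-1],[0,0,0,0,0,0,-1],[0,0,0,0,0,0,-1]])

```text
t: 4.15
tool_pos: [0.5673, 0.2585, 0.0827]
ee_rot: [-3.141, -0.001, 3.102]
ft_force: [0.7, 0.3, -4.1]
gripper_width: 0.0096
finger_force: 58.6
```

Emit:
carry_out(moves=[[0,0,0,0,0,0,-1],[0,0,0,0,0,0,-1],[0,0,0,0,0,0,-1],[0,0,0,0,0,0,-1],[0,0,0,0,0,0,-1]])

```text
t: 4.65
tool_pos: [0.5675, 0.2586, 0.0832]
ee_rot: [3.142, 0.0, 3.102]
ft_force: [-0.7, 0.7, -3.5]
gripper_width: 0.0101
finger_force: 58.6
```

```bash
python3 - <<'E'
from h import *
s=env.get_state(); w=env.capture("wrist"); c=env.capture("scene"); t=env.capture("top")
cv2.imwrite("pics/c2.png",np.hstack([cv2.resize(w,(400,300)),cv2.resize(c[200:440,320:640],(400,300))])); cv2.imwrite("pics/w2f.png",w)
cv2.imwrite("pics/top2.png",t)
np.savez("w2.npz",**{k:s[k] for k in("tool_pos","ee_rot")}); print(s)
E
```

```text
{'t': 4.65, 'qpos': array([4.27547566e-01, 2.60849301e-01, 5.56382928e-02, 1.36557073e+00,
       6.77447378e-06, 4.67008251e-01]), 'qd': array([-0.00223667,  0.00168983, -0.00103945, -0.00011719, -0.00100822,
        0.00132337]), 'joint_efforts': array([ 1.92398686e-03, -6.54710054e+01,  4.86543417e+01, -3.70584414e-03,
       -4.02493053e-03,  3.85546230e-05]), 'tool_pos': array([0.56748531, 0.25858013, 0.08321329]), 'ee_rot': array([3.14158004e+00, 9.97663565e-06, 3.10213197e+00]), 'ft_force': array([-0.70218235,  0.70589287, -3.45731498]), 'ft_torque': array([-0.04992465, -0.00841348,  0.07949412]), 'finger_force': 58.61552059650421, 'gripper_width': 0.01009839258990609}
```

View pics/c2.png

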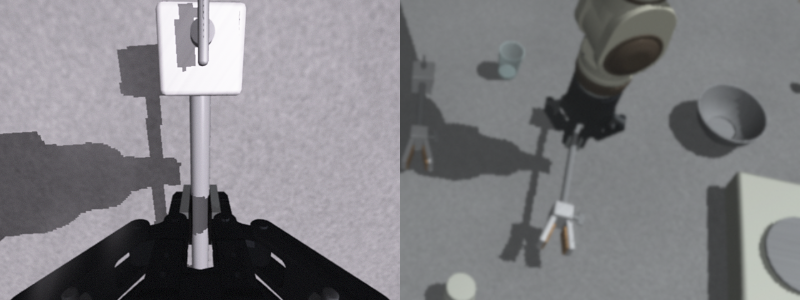

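```bash
python3 - <<'E'
from h import *
cal=env.calibration("wrist"); T=cal["tool_from_camera"]; g=cv2.imread("pics/w2f.png").astype(int).mean(2)
e=lambda row: (np.where(g[row,200:440]>215)[0][[0,-1]]+200)
for r in(90,120,135,140,143,146): print(r,e(r))
print(g[138:160,290].astype(int))
print(g[165,295:345].astype(int))
l,r=e(135)-np.array([.5,-.5])
row=149.
o,dl=ray(cal,(l,row),T);_,dr=ray(cal,(r,row),T)
k=.04/np.linalg.norm(dl-dr); print("edge in tool frame",o+k*(dl+dr)/2)
# from expected height
for z in(-.016,): 
    d=(dl+dr)/2; k=(z-o[2])/d[2]; print("if level:",o+k*d,"width",k*np.linalg.norm(dl-dr))
E
```

```text
90 [258 388]
120 [260 387]
135 [261 386]
140 [261 385]
143 [261 385]
146 [263 384]
[245 245 245 245 245 245 243 239 235 231 227 224 206 166 123 143 169 175
 174 174 173 172]
[166 165 171 170 172 174 177 171 124  74  78 100 110 124 136 143 154 161
 166 168 175 179 185 186 188 193 196 209 219 225 221 211 204 195 193 192
 192 186 184 173 166 153 165 177 175 175 179 177 176 175]
edge in tool frame [ 0.07503689  0.00139345 -0.01008781]
if level: [ 0.07542533  0.00133259 -0.016     ] width 0.03795905877497811
```

Level within ~2° and gripped at the balance point (face is 75 mm from the grasp point). Raise and carry.

Emit:
carry_out(moves=[[0,0,0,0,0,-0.015,-1],[0,0,0,0,0,-0.03,-1],[0,0,0,0,0,-0.045,-1],[0,0,0,0,0,-0.035,-1],[0,0,0,0,0,-0.02,-1]])

```text
t: 5.3
tool_pos: [0.5681, 0.2588, 0.2034]
ee_rot: [3.14, 0.004, 3.102]
ft_force: [-0.2, 0.8, -4.4]
gripper_width: 0.0095
finger_force: 58.7
```

Emit:
carry_out(moves=[[0,0,0,0.002,-0.02,0,-1],[0,0,0,0.004,-0.04,0,-1],[0,0,0,0.004,-0.05,0,-1],[0,0,0,0.004,-0.05,0,-1],[0,0,0,0.004,-0.05,0,-1]])

```text
t: 5.8
tool_pos: [0.5455, 0.0892, 0.1989]
ee_rot: [-3.141, -0.001, 3.102]
ft_force: [0.3, -0.5, -4.3]
gripper_width: 0.0096
finger_force: 58.8
```

Emit:
carry_out(moves=[[0,0,0,0.004,-0.05,0,-1],[0,0,0,0.004,-0.05,0,-1],[0,0,0,0.004,-0.05,0,-1],[0,0,0,0.004,-0.05,0,-1],[0,0,0,0.004,-0.05,0,-1]])

```text
t: 6.3
tool_pos: [0.5213, -0.11, 0.199]
ee_rot: [-3.141, -0.0, 3.102]
ft_force: [0.4, 0.1, -3.1]
gripper_width: 0.0101
finger_force: 58.8
```

Emit:
carry_out(moves=[[0,0,0,0.004,-0.05,0,-1],[0,0,0,0.004,-0.05,0,-1],[0,0,0,0.004,-0.04,0,-1],[0,0,0,0.004,-0.02,0,-1],[0,0,0,0.003,-0.019,0,-1]])

```text
t: 6.8
tool_pos: [0.5008, -0.2515, 0.199]
ee_rot: [3.141, -0.001, 3.101]
ft_force: [0.1, 0.4, -5.2]
gripper_width: 0.0101
finger_force: 58.9
```

Emit:
carry_out(moves=[[0,0,-0.03,0,0,0,-1],[0,0,-0.03,0,0,0,-1],[0,0,-0.017,0,0,0,-1],[0,0,0,0,0,0,-1],[0,0,0,0,0,0,-1]])

```text
t: 7.3
tool_pos: [0.5018, -0.2501, 0.1992]
ee_rot: [3.142, 0.0, -3.061]
ft_force: [0.5, 0.6, -3.2]
gripper_width: 0.0099
finger_force: 58.9
```

```bash
python3 - <<'E'
from h import *
s=env.get_state(); w=env.capture("wrist"); cv2.imwrite("pics/w3.png",w)
np.savez("w3.npz",**{k:s[k] for k in("tool_pos","ee_rot")}); print(s["tool_pos"],s["ee_rot"],s["t"],s["ft_force"],s["finger_force"])
E
```

```text
[ 0.50177019 -0.25009564  0.19924575] [ 3.14152965e+00  1.11161548e-05 -3.06050857e+00] 7.3 [ 0.54862326  0.59843554 -3.16361787] 58.93267214298248
```

View pics/w3.png

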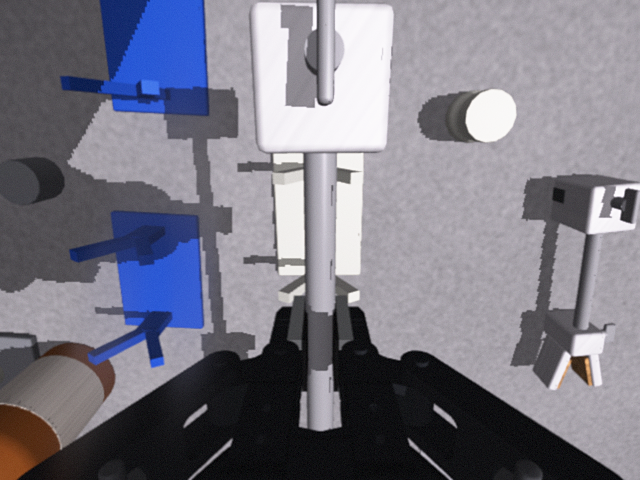

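The white rest lies centred under the clamp: base left edge at about column 276, right edge at 361, far end at row 275, post tips near (280,175), (357,172), (284,295) and (355,293). Blue rests are well to the left. Now I measure the offset.

```bash
python3 - <<'E'
from h import *
s=np.load("w3.npz"); cal=env.calibration("wrist"); T=wristT(cal,s); im=cv2.imread("pics/w3.png"); g=im.astype(int).mean(2)
L=[];R=[]
for r in range(190,272,8):
    row=np.where(g[r,255:385]>205)[0]+255; L.append((row[0]-.5,r)); R.append((row[-1]+.5,r)); print(r,row[0],row[-1],end="; ")
print()
print([ (c,g[264:284,c].astype(int).tolist()) for c in(290,350)])
w=lambda p,z:onz(cal,p,z,T)[:2]
for z in(.008,.0):
  l=np.array([w(p,z) for p in L]);r=np.array([w(p,z) for p in R])
  for a in(l,r):
    k=np.polyfit(a[:,0],a[:,1],1); print(z,"yaw",np.degrees(np.arctan(k[0])),"y at x=.5",np.polyval(k,.5).round(4),"at .45",np.polyval(k,.45).round(4))
print("far end",w((290,275),.008),w((350,275),.008))
for p in((280,175),(357,172),(284,295),(355,293)): print("tip",p,w(p,.084).round(4))
b=cv2.resize(im[150:310,260:380],None,fx=3.7,fy=3.7,interpolation=2); cv2.imwrite("pics/w3c.png",b)
E
```

```text
190 275 361; 198 276 361; 206 276 361; 214 277 361; 222 277 360; 230 277 360; 238 278 360; 246 278 360; 254 279 359; 262 336 360; 270 279 359; 
[(290, [141, 194, 237, 240, 239, 238, 236, 238, 239, 239, 233, 187, 171, 176, 178, 179, 180, 174, 159, 119]), (350, [239, 238, 239, 240, 239, 239, 239, 239, 240, 241, 221, 175, 162, 162, 164, 163, 164, 166, 167, 168])]
0.008 yaw 18.13017147014892 y at x=.5 -0.2892 at .45 -0.3056
0.008 yaw 5.414921644781612 y at x=.5 -0.2117 at .45 -0.2164
0.0 yaw 18.13017147014885 y at x=.5 -0.2907 at .45 -0.3071
0.0 yaw 5.414921644781615 y at x=.5 -0.2107 at .45 -0.2155
far end [ 0.56133402 -0.27402489] [ 0.55655524 -0.21565957]
tip (280, 175) [ 0.4544 -0.2806]
tip (357, 172) [ 0.4481 -0.229 ]
tip (284, 295) [ 0.5442 -0.2734]
tip (355, 293) [ 0.5381 -0.2201]
```

View pics/w3c.png

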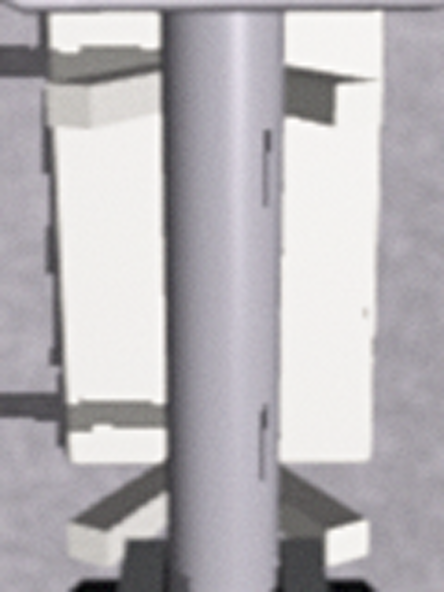

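```bash
python3 - <<'E'
from h import *
s=np.load("w3.npz"); cal=env.calibration("wrist"); T=wristT(cal,s); im=cv2.imread("pics/w3.png"); g=im.astype(int).mean(2)
w=lambda p,z:onz(cal,p,z,T)[:2]
E=[]
for lo,hi,i in((265,300,0),(340,375,-1)):
  a=[]
  for r in[190,198,206,214,222,230,238,246,270]:
    row=np.where(g[r,lo:hi]>205)[0]+lo; a.append(w((row[i]+(-.5 if i==0 else .5),r),.008))
  a=np.array(a);k=np.polyfit(a[:,0],a[:,1],1);E.append(np.polyval(k,.5));print(np.degrees(np.arctan(k[0])),E[-1])
print("mid",np.mean(E),"width",E[1]-E[0])
a=w((278.4,296),.084);b=w((359.5,295),.084);print("far tips",a,b,np.linalg.norm(a-b),(a+b)/2)
# rod as it appears
print("rod tool axis y",s["tool_pos"])
E
```

```text
5.042101572551244 -0.2903091656798539
5.343214426443854 -0.2116519055974905
mid -0.2509805356386722 width 0.07865726008236337
far tips [ 0.54535146 -0.27763539] [ 0.53949957 -0.21647734] 0.06143737988648513 [ 0.54242552 -0.24705637]
rod tool axis y [ 0.50177019 -0.25009564  0.19924575]
```

Emit:
carry_out(moves=[[0,0,-0.006,0.0026,-0.001,0.015,-1],[0,0,0,0,0,0.035,-1],[0,0,0,0,0,0.045,-1],[0,0,0,0,0,0.035,-1],[0,0,0,0,0,0.02,-1]])

```text
t: 7.85
tool_pos: [0.4981, -0.2507, 0.0755]
ee_rot: [3.14, -0.003, -3.051]
ft_force: [-0.4, -0.3, -4.2]
gripper_width: 0.0098
finger_force: 58.9
```

Emit:
carry_out(moves=[[0,0,0,0,0,0.004,-1],[0,0,0,0,0,0.004,-1],[0,0,0,0,0,0.004,-1],[0,0,0,0,0,0.003,-1],[0,0,0,0,0,0,-1]])

```text
t: 8.35
tool_pos: [0.4999, -0.2515, 0.0676]
ee_rot: [-3.141, 0.001, -3.051]
ft_force: [-0.2, -0.3, -4.5]
gripper_width: 0.0094
finger_force: 58.9
```

Emit:
carry_out(moves=[[0,0,0,0,0,0.0025,-1],[0,0,0,0,0,0.0025,-1],[0,0,0,0,0,0.0025,-1],[0,0,0,0,0,0,-1],[0,0,0,0,0,0,-1]])

```text
t: 8.85
tool_pos: [0.4997, -0.2514, 0.0612]
ee_rot: [3.142, -0.0, -3.051]
ft_force: [0.7, -0.3, -4.1]
gripper_width: 0.0099
finger_force: 58.9
```

Emit:
carry_out(moves=[[0,0,0,0,0,0.002,-1],[0,0,0,0,0,0.001,-1],[0,0,0,0,0,0.001,-1],[0,0,0,0,0,0,-1],[0,0,0,0,0,0,-1]])

```text
t: 9.35
tool_pos: [0.4999, -0.2517, 0.0583]
ee_rot: [-3.141, 0.0, -3.051]
ft_force: [0.2, -1.5, -2.1]
gripper_width: 0.0099
finger_force: 59.3
```

Emit:
carry_out(moves=[[0,0,0,0,0,0.001,-1],[0,0,0,0,0,0.001,-1],[0,0,0,0,0,0,-1],[0,0,0,0,0,0,-1],[0,0,0,0,0,0,-1]])

```text
t: 9.85
tool_pos: [0.5, -0.2517, 0.058]
ee_rot: [-3.141, 0.001, -3.051]
ft_force: [-3.6, 0.4, 9.5]
gripper_width: 0.0099
finger_force: 60.5
```

Emit:
carry_out(moves=[[0,0,0,0,0,-0.0008,-1],[0,0,0,0,0,0,0.2],[0,0,0,0,0,0,0.2],[0,0,0,0,0,0,0.2],[0,0,0,0,0,0,0.2]])

```text
t: 10.35
tool_pos: [0.4997, -0.2513, 0.0568]
ee_rot: [3.141, -0.0, -3.051]
ft_force: [-0.6, 0.6, -0.5]
gripper_width: 0.0513
finger_force: 0.0
```

Emit:
carry_out(moves=[[0,0,0,0,0,0,0.2],[0,0,0,0,0,0,0.2],[0,0,0,0,0,0,0.2],[0,0,0,0,0,-0.005,0.2],[0,0,0,0,0,-0.01,0.2]])

```text
t: 10.85
tool_pos: [0.4994, -0.2513, 0.069]
ee_rot: [3.141, -0.001, -3.051]
ft_force: [0.1, -0.0, -0.0]
gripper_width: 0.0512
finger_force: 0.0
```

Emit:
carry_out(moves=[[0,0,0,0,0,-0.02,0.2],[0,0,0,0,0,-0.03,0.2],[0,0,0,0,0,-0.04,0.2],[0,0,0,0,0,-0.04,0.2],[0,0,0,0,0,-0.02,0.2]])

```text
t: 11.35
tool_pos: [0.5004, -0.2517, 0.193]
ee_rot: [-3.139, 0.004, -3.051]
ft_force: [-0.6, 0.5, -0.6]
gripper_width: 0.051
finger_force: 0.0
```

```bash
python3 - <<'E'
from h import *
s=env.get_state(); w=env.capture("wrist"); cv2.imwrite("pics/w4.png",w)
np.savez("w4.npz",**{k:s[k] for k in("tool_pos","ee_rot")}); print(s["tool_pos"],s["t"],s["ft_force"],s["finger_force"])
E
```

```text
[ 0.50036299 -0.25171932  0.19300294] 11.35 [-0.60084591  0.53928922 -0.5530168 ] 0.0
```

View pics/w4.png

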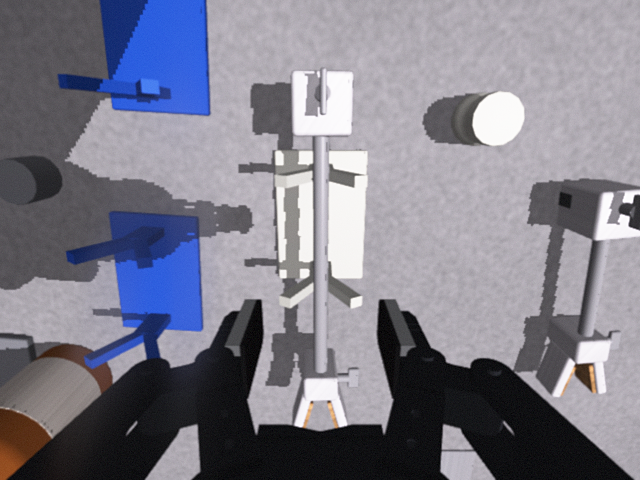

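The wrist view shows the clamp released: the rod on column 320 lies in both white V posts (rows ~175 and ~293), boss inner face at row 136, jaw at row ~375, and the short clamp is untouched at right. One last position check before handing in.

```bash
python3 - <<'E'
from h import *
s=np.load("w4.npz"); cal=env.calibration("wrist"); T=wristT(cal,s)
f=onz(cal,(321,137),.075,T); a=onz(cal,(320.5,150),.057,T); b=onz(cal,(320.5,350),.057,T); d=(b-a)/np.linalg.norm(b-a)
P=a+d*((f-a)@d+.075); print(P,np.degrees(np.arctan2(d[1],d[0])))
if np.linalg.norm(P[:2]-[.4995,-.2512])<.009: print(env.close_job())
E
```

```text
[ 0.50144118 -0.25100226  0.057     ] 5.279403439436315
the job is handed in; nothing more can be done
None
```

The job is handed in: the long clamp lies released in both notches of the white rest, with its balance point about 2 mm from the middle and about 5° yaw matching the rest. The trial lift was held level, and the short clamp was left alone; the final verdict was not shown to me.

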